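# Pin and latch the lid of the leak-test box

### The arm

A 7-joint arm with a two-finger parallel gripper is mounted at the origin on the work surface. World frame = base frame: x ahead of the robot, y to its left, z up, the work surface at z = 0. Lengths are in m, angles in rad, forces in N, time in s.
With the tool pointing down it reaches from about 0.425 to 0.875 m from the base axis. Payload 8.4 kg.
Tool frame: the origin (TCP) lies at the very end of the fingers, on their centre line; the grasp point (between the pads) lies 19 mm behind it; x points along the fingers, y is the direction in which the jaws open and shut, and the axes are right-handed (so a half turn about x gives the same grasp; the last joint's range is limited). The gripper opens to 87 mm and grips with 3 to 60 N. Pads are 19 mm wide; open, the fingers measure 117 mm over their backs; the gripper's body (75 mm by 190 mm) begins 51 mm behind the grasp point.
Start: joints at [1.195, 0.333, 0.04, 1.465, -0.013, 1.343, -0.059], TCP at [0.178, -0.625, 0.223] pointing down, gripper open.
Joint ranges: [-2.58, 2.58], [-0.38, 2.09], [-1.3, 1.39], [0.25, 2.4], [-1.5, 4.64], [0.08, 2.09], [-2.65, 2.65]. Speed limits (rad/s): [2.22, 2.22, 2.79, 2.79, 3.14, 3.14, 3.14].

### API

Orientations are given as a rotation vector (axis times angle).
In Python, from bench import arm gives the robot as it stands.
- The arm moves only by the tool drive_tool, never from a script. Its argument "rows" is a list of rows, each a list of 3 entries, a list of its own where there are three numbers: the turn, a rotation vector about the world's x, y, z in degrees, then the shift along the world's x, y, z in cm, then the closure, from 0 (fully open) to 1 (shut). In form: [[[rx, ry, rz], [x, y, z], jaw], ...]. A call has 1 to 12 rows; each row shifts and turns the commanded pose from where the row before left it; what a row does not reach is not made up. A row lasts 1/10 s, in which the tool goes at most 50 mm and 8.59 degrees, less where a joint would pass 70% of its speed; a pose out of reach is approached as far as the arm can. A call with a gripper value outside its range is refused whole. The fingers move at their own pace and stop on an object; "force" is the grip in N (left out, the last holds). Time passes only in rows, so rows that do not move let the fingers close. It gives the time, the measured TCP pose, the force and the opening at its end, in the units of the state.
- arm.observe(): the state, without advancing time (a new reading comes with each control period).
- arm.snapshot(name): name is "scene" or "side" or "wrist"; returns (picture, depth): 480x640x3 uint8, red, green, blue; 480x640 float32, m along the optical axis (not along the pixel's ray), 0 where there is no reading.
- arm.camera_info(name): a dict with "mtx" (3x3 intrinsics, pixels), "k1" (the pictures are not rectified: a ray, as slopes to the right and down, at radius r is drawn at 1 + k1 r^2 times it, then the intrinsics apply), "extrinsics" (4x4, takes a point from world to camera coordinates). Camera axes: x right, y down, z forward; pixel columns grow to the right and rows downward; lengths in m; the calibration is good to about 2 mm. A picture is of the moment at which its call begins: read the wrist's pose just before it. camera_info takes no time and is no camera call; for the wrist camera it gives the pose at the moment of the call.
- arm.finish_job(): hands the job in, once; it reports no verdict.
The state is a dict: "time_s": time; "joint_pos": joint angles; "qd": joint speeds; "tau": joint torques, N m; "ee_pos": TCP position; "orientation": TCP orientation; "contact_force": force on the tool from outside, world axes, zero at the start; "wrist_torque": the same for the moment, N m; "opening": finger opening in m.
Only numpy, scipy, OpenCV 4.12 (cv2) and the standard library are available. Lean on these libraries where they do the work, as an engineer would, in place of code of your own. Each camera call takes 0.05 s, during which the arm holds its last target. There are 200 camera calls.

### The job

The leak-test box's lid is lying in place but its hinge pin is out: first take the yellow-headed pin from its stand and slide it through the hinge knuckles until its flange is home against the hinge's flared mouth. Then turn the black latch knob clockwise until it clicks past its detent and the red tongue stays locked over the lid. Keep the lid shut and in place, leave everything else on the bench where it lies, and let go of everything.

Things in the scene. Friction and masses are not known exactly. Their poses are not given: they have to be found in the camera images.
- box: Fixed blue leak-test box, 210 x 120 mm. Origin on the bench under the compartment's centre; z up, x from the latch ledge (near the robot) to the hinge side, y along the hinge. Side walls at y = +-60 mm, 62 mm high; ledge x -139 to -60 mm, top at z = 50 mm. The hinge axis runs along y at x = 85, z = 62 mm: three knuckles in line, y -68 to 18 mm; the middle one is the lid's.
- hinge_mouth (a point): Centre of the outer face of the hinge's flared mouth (box frame 85, -76, 62 mm); axes of the box. The pin enters only here, along +y. The mouth is 20 mm wide inside, 26 mm outside, 8 mm deep, and narrows to the 12 mm bore that runs on through all three knuckles (18 mm thick outside).
- lid: Loose lid, 126 x 106 x 8 mm, aluminium frame with clear pane, 350 g, lying shut in its recess on the box, its knuckle in line with the other two; about 1.5 mm play each way. Origin on its underside (box frame 0, 0, 55 mm); top at z = 63 mm.
- pin: Loose hinge pin, 80 g, level in its stand, axis 40 mm above the bench. Origin: on the axis at the shaft side of its flange; +y points to the tip. Steel shaft 8 mm thick, 104 mm long. Behind the origin a flange 28 mm across (y 0 to -4 mm), then a yellow grip block y -4 to -36 mm, 16 mm wide (x), 20 mm tall (z), centred on the axis. Home: flange against the flared mouth.
- pin_tip (a point): End of the pin's tip, 104 mm along +y from the pin's origin, same axes. The last 8 mm taper to 3 mm.
- stand: Fixed wooden pin stand, base 60 x 82 x 18 mm with two slotted uprights to 46 mm height. The pin lies along its y axis with its origin at y = -35 mm (z = 40 mm), the yellow block hanging free past the stand's y- end.
- latch (a joint): Latch knob angle (rad), growing clockwise from above. 0 = open stop; starts at 0 to 0.25, held by friction (0.03 N m). From about 0.76 a spring plunger resists with up to 0.15 N m; the crest is at 1.0, beyond it the knob snaps on to about 1.2 (the click). Closed stop 1.4. Let go on the rise, it springs back.
- latch_grip (a point): On the knob's vertical axis at grip height (box frame -85, 0, 93 mm). Knob: black upright bar 52 mm long, 14 mm thick, z 73 to 109 mm; under it a red tongue 43 mm long (z 66 to 71 mm) along the bar. From above both point at 1.3 rad minus the joint angle, counter-clockwise from the box's x axis. Site axes: the box's turned by minus the joint angle.
- redbin: Fixed red bin of fittings, 100 x 120 x 45 mm; a bystander that may change places with the stand.
- hairpin: Loose bystander: bright copper hairpin bend, 15 mm tube, 135 x 75 mm, lying flat; origin under it.
- jar: Loose bystander: white jar with a green cap, 60 mm across, 60 mm high; origin under it.
- wrench: Loose bystander: steel wrench lying flat; origin under it.
- tee: Loose bystander: brass tee fitting, 50 mm long, 22 mm thick; origin under it.
- elbow: Loose bystander: copper elbow, 22 mm tube, about 65 x 60 mm; origin under it.
- brush: Loose bystander: small brush lying flat; origin under it.
There are look-alikes about, which are no part of the job. Of the things shaped like the pin, the bare steel one is meant. Of the things that look like the lid, the smaller one is meant.

How it is judged:
On the way, in this order (a step that is already met when the one before it is completed fails the run):
1. the pin is home through all three knuckles (y of pin in the frame of box above -0.081 m and x of pin in the frame of box between 0.08 and 0.09 m and z of pin in the frame of box between 0.057 and 0.067 m and x of pin_tip in the frame of box between 0.08 and 0.09 m and z of pin_tip in the frame of box between 0.057 and 0.067 m), for 0.2 s.
2. the latch knob has clicked past its detent (value of joint latch above 1.12 rad and velocity of joint latch below 0.3 rad/s), for 0.3 s.
At the end, for the whole second after the job is handed in: The pin lies through all three knuckles (on the bore's axis within 5 mm at both ends) with its flange within 5 mm of the flared mouth; the latch knob stands past its detent (over 1.12 rad); the lid lies shut within 6 mm of where it started, tilted less than 0.04 rad; pin and lid at rest (all of step 1 and value of joint latch above 1.12 rad and distance of lid from where it was at the start of the episode below 0.006 m and angle between lid's own z axis and vertical below 0.04 rad and linear speed of each of pin, lid below 0.02 m/s); the robot touches nothing.
It fails at once if the lid is lifted or pushed more than 20 mm from its place (distance of lid from where it was at the start of the episode above 0.02 m).
It fails at once if a bystander is moved more than 30 mm (distance of any of hairpin, jar, wrench, tee, elbow, brush from where it was at the start of the episode above 0.03 m).
It also fails if it takes over 58 s, if anything falls off the work surface, if the arm or the gripper's body presses on something with over 40 N, if the wrist force passes 120 N, or if a joint passes its speed limit or range.

## Working session

There is one attempt and no reset: what is moved stays moved. The work goes in short steps, Python scripts to look and compute and a tool call to move; the robot and the scene stay as the last step left them, time stands still between calls to the robot, and variables do not carry over. Pictures are saved under pics/ and viewed, about 8 in all and at most 12, crops included, and the job is handed in when it is done.

Besides the shell and the picture viewer there is one more tool, called after "Emit:" by a JSON object that holds its "name" and its "arguments", one argument or row to a line. drive_tool: Moves the arm, as the interface text tells. Its arguments: {"type":"object","properties":{"rows":{"type":"array","items":{"type":"array"}},"force":{"type":"number"}},"required":["rows"]}

```bash
mkdir -p pics; ls; cat > h.py <<'E'
import numpy as np,cv2
from bench import arm
def grab(n):
    i=arm.camera_info(n); p,d=arm.snapshot(n); np.savez(f'{n}.npz',p=p,d=d,m=i['mtx'],k=i['k1'],e=i['extrinsics']); return load(n)
def load(n):
    z=np.load(f'{n}.npz'); return dict(p=z['p'],d=z['d'],m=z['m'],k=float(z['k']),e=z['e'])
def slopes(c,uv):
    uv=np.atleast_2d(np.float64(uv)); return cv2.undistortPoints(uv[:,None],c['m'],np.array([c['k'],0,0,0.]))[:,0]
def rays(c,uv):
    s=slopes(c,uv); R=c['e'][:3,:3]; t=c['e'][:3,3]
    return -R.T@t, np.c_[s,np.ones(len(s))]@R
def plane(c,uv,z):
    o,r=rays(c,uv); return o+r*((z-o[2])/r[:,2])[:,None]
def cloud(c):
    v,u=np.mgrid[:480,:640]; o,r=rays(c,np.c_[u.ravel(),v.ravel()]); return (o+r*c['d'].reshape(-1,1)).reshape(480,640,3)
def proj(c,P):
    q=np.atleast_2d(P)@c['e'][:3,:3].T+c['e'][:3,3]; s=q[:,:2]/q[:,2:]; s=s*(1+c['k']*(s**2).sum(1,keepdims=True)); return s@c['m'][:2,:2].T+c['m'][:2,2]
E
python3 - <<'E'
from h import *
print(arm.observe())
for n in('scene','side','wrist'):
    c=grab(n); cv2.imwrite(f'pics/{n}0.png',c['p'][...,::-1]); print(n,c['m'],c['k'],-c['e'][:3,:3].T@c['e'][:3,3],c['e'][2,:3])
E
```

```text
pics
{'time_s': 0.0, 'joint_pos': array([ 1.19478533,  0.33389819,  0.03984017,  1.46628393, -0.01339551,
        1.34328013, -0.05850736]), 'qd': array([ 8.19616099e-04,  6.07776187e-04,  5.40235353e-04, -9.53080481e-05,
        6.39167431e-04,  1.53818192e-04,  5.74659320e-04]), 'tau': array([-2.01979447e-04, -6.56349277e+01,  1.33519940e+00, -4.03805459e+01,
       -5.98503649e-02,  4.49213083e-02,  1.40720831e-04]), 'ee_pos': array([ 0.17749973, -0.62480676,  0.22166082]), 'orientation': array([ 2.07355528,  0.29053879, -2.07422933]), 'contact_force': array([0.25170866, 0.61199064, 0.3260288 ]), 'wrist_torque': array([ 0.03091037,  0.06731064, -0.01510202]), 'opening': 0.08721702099718576}
scene [[526.29504312   0.         318.32132303]
 [  0.         526.29504312 235.28674161]
 [  0.           0.           1.        ]] 0.03271522403969516 [1.19802621 0.56317036 0.8235929 ] [-0.58890801 -0.48370027 -0.64747309]
side [[558.88318031   0.         319.88540408]
 [  0.         558.88318031 232.90474866]
 [  0.           0.           1.        ]] -0.09053666080207093 [0.14406568 0.80193784 1.09812743] [ 0.2799889  -0.60271011 -0.74722603]
wrist [[376.24900056   0.         315.2158682 ]
 [  0.         376.24900056 240.87208124]
 [  0.           0.           1.        ]] -0.06565008187261251 [ 0.24849892 -0.60456876  0.3834094 ] [-0.26077267 -0.07280384 -0.96265114]
```

View pics/scene0.png

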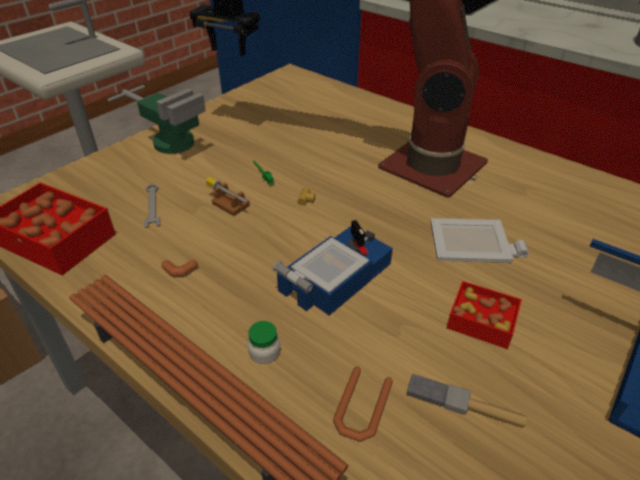

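View pics/side0.png

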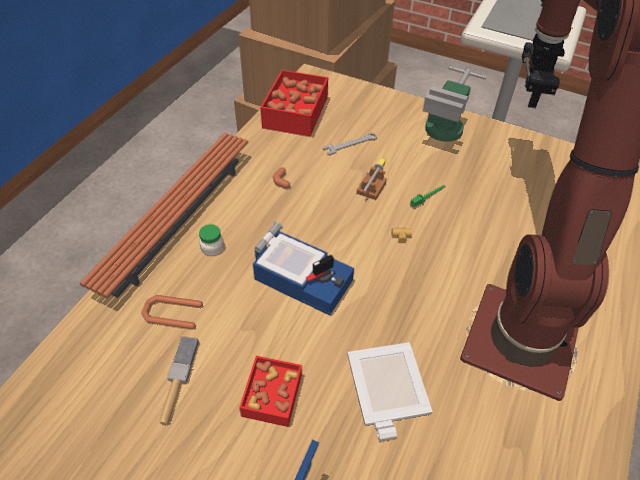

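The scene view shows the box at about (335,265) and the pin in its stand at about (230,195), with the hinge to the lower left of the box. In the side view the box is at (300,268) and the stand at (373,180). Next I'll take point-cloud measurements.

```bash
python3 - <<'E'
from h import *
out=[]
for n,(x0,y0,x1,y1),(a0,b0,a1,b1) in(('scene',(265,215,400,315),(195,165,260,220)),('side',(245,215,360,315),(345,145,400,205))):
    c=load(n); W=cloud(c); hsv=cv2.cvtColor(c['p'],cv2.COLOR_RGB2HSV)
    blue=cv2.inRange(hsv,(100,100,30),(130,255,255))>0
    roi=np.zeros_like(blue); roi[y0:y1,x0:x1]=1
    P=W[blue&roi&(W[...,2]>0.03)]
    print(n,len(P),'z pct',np.percentile(P[:,2],[5,50,95]))
    T=P
    r=cv2.minAreaRect(np.float32(T[:,:2]*1000)); print('blue rect',r)
    L=W[blue&roi&(abs(W[...,2]-.05)<.004)]; print('ledge',len(L),L.mean(0),cv2.minAreaRect(np.float32(L[:,:2]*1000)))
    yel=cv2.inRange(hsv,(22,150,110),(34,255,255))>0
    roi2=np.zeros_like(blue); roi2[b0:b1,a0:a1]=1
    Y=yel&roi2; print('yellow',Y.sum(),W[Y].mean(0), np.ptp(W[Y],axis=0), np.argwhere(Y).mean(0)[::-1])
    S=roi2&(W[...,2]>0.025); print('stand',S.sum(), cv2.minAreaRect(np.float32(W[S][:,:2]*1000)))
    A=cv2.resize(c['p'][y0:y1,x0:x1],(400,300*(1)),interpolation=cv2.INTER_CUBIC); B=cv2.resize(c['p'][b0:b1,a0:a1],(400,300),interpolation=cv2.INTER_CUBIC)
    out.append(np.hstack([A,B]))
cv2.imwrite('pics/crop.png',np.vstack(out)[...,::-1])
E
```

```text
scene 1670 z pct [0.03223963 0.04938382 0.06240035]
blue rect ((842.09033203125, 237.92111206054688), (937.6038818359375, 225.40835571289062), 28.902738571166992)
ledge 790 [0.49973723 0.09418643 0.0499795 ] ((536.6844482421875, 74.15348815917969), (124.66907501220703, 236.64671325683594), 84.93032836914062)
yellow 62 [ 0.49994047 -0.37616131  0.04107549] [0.06469662 0.08828794 0.05472385] [209.96774194 181.32258065]
stand 422 ((814.5181884765625, 112.79754638671875), (1179.7734375, 88.2691650390625), 53.863277435302734)
side 1691 z pct [0.03353878 0.05064966 0.06378933]
blue rect ((318.9870300292969, 358.0003967285156), (233.98080444335938, 925.1838989257812), 35.69818878173828)
ledge 906 [0.46340735 0.09343053 0.0505803 ] ((533.7613525390625, 74.45077514648438), (119.67184448242188, 233.13079833984375), 87.49763488769531)
yellow 31 [ 0.50080914 -0.36980775  0.04950264] [0.01564991 0.02775055 0.01456071] [381.77419355 161.32258065]
stand 350 ((347.605712890625, 215.7086181640625), (56.61992645263672, 1239.8251953125), 16.532358169555664)
```

View pics/crop.png

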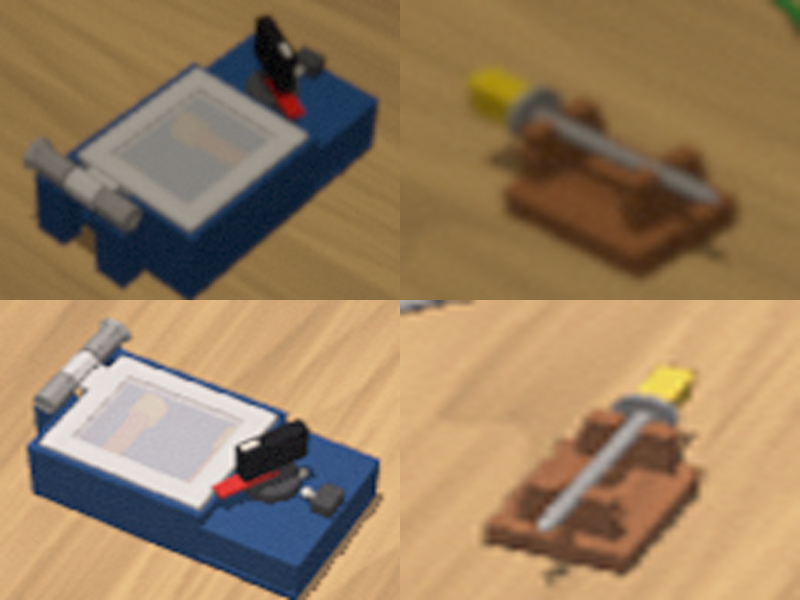

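The crops show the pin's flange and tip clearly, along with the lid corners, the mouth at the −y end of the hinge, and the knob. I'll fit coarse poses from the picked corners.

```bash
cat >> h.py <<'E'
def rigid(B,Wd):
    B=np.array(B)[:,:2];Wd=np.array(Wd)[:,:2];b=B.mean(0);w=Wd.mean(0);x=B-b;y=Wd-w
    a=np.arctan2((x[:,0]*y[:,1]-x[:,1]*y[:,0]).sum(),(x*y).sum());R=np.array([[np.cos(a),-np.sin(a)],[np.sin(a),np.cos(a)]])
    return w-R@b,a,np.abs(y-x@R.T).max()
def tri(cs,uvs):
    A=np.zeros((3,3));v=np.zeros(3)
    for c,uv in zip(cs,uvs):
        o,r=rays(c,uv);d=r[0]/np.linalg.norm(r[0]);M=np.eye(3)-np.outer(d,d);A+=M;v+=M@o
    return np.linalg.solve(A,v)
E
python3 - <<'E'
from h import *
s=load('scene');t=load('side')
S=lambda p:[265+p[0]/2.963,215+p[1]/3]; T=lambda p:[245+p[0]/3.478,215+(p[1]-300)/3]
lid=[(-.063,-.053),(-.063,.053),(.063,.053),(.063,-.053)]
a=[S(p) for p in[(195,65),(308,130),(190,232),(75,160)]]
b=[T(p) for p in[(282,415),(205,508),(40,440),(118,352)]]
for c,q in((s,a),(t,b)): print(rigid(lid,plane(c,q,.063)))
X=np.array([tri((s,t),pq) for pq in zip(a,b)]); print(X, rigid(lid,X))
S2=lambda p:[195+p[0]/6.154,165+p[1]/5.4545]; T2=lambda p:[345+p[0]/7.27,145+p[1]/5]
for nm,p,q in(('fl',(135,110),(245,108)),('tip',(316,198),(145,224)),('yel',(100,93),(267,86))):
    print(nm,plane(s,S2(p),.04),plane(t,T2(q),.04),tri((s,t),(S2(p),T2(q))))
from scipy.spatial.transform import Rotation as R
print(R.from_rotvec(arm.observe()['orientation']).as_matrix().round(3))
E
```

```text
(array([0.55991894, 0.07133942]), np.float64(-0.01988769864978148), np.float64(0.0038193063960770546))
(array([0.5581043 , 0.06838536]), np.float64(-0.047358219924908615), np.float64(0.0044563321658127875))
[[0.49027454 0.01784002 0.06115954]
 [0.49488218 0.12505393 0.06242672]
 [0.62509702 0.11940539 0.06198017]
 [0.62300996 0.01388097 0.06162427]] (array([0.55831593, 0.06904508]), np.float64(-0.03447133439820914), np.float64(0.0035580786669447556))
fl [[ 0.49919681 -0.35046342  0.04      ]] [[ 0.50329631 -0.35507481  0.04      ]] [ 0.50154516 -0.34855816  0.04376613]
tip [[ 0.49950713 -0.24254142  0.04      ]] [[ 0.50077774 -0.24917566  0.04      ]] [ 0.49959232 -0.24415956  0.04170957]
yel [[ 0.4991428 -0.3722948  0.04     ]] [[ 0.50272921 -0.37678916  0.04      ]] [ 0.50113678 -0.37074529  0.04333081]
[[-0.     0.273 -0.962]
 [ 0.001 -0.962 -0.273]
 [-1.    -0.001  0.   ]]
```

```bash
python3 - <<'E'
from h import *
s=load('side');W=cloud(s);H=W[...,2]
m=((H>.008)&(H<.3)&(W[...,0]<1.0)&(abs(W[...,1])<.9)).astype(np.uint8)
n,l,st,ce=cv2.connectedComponentsWithStats(m)
for i in range(1,n):
    if st[i,4]>40:
        P=W[l==i]; print(ce[i].round(),st[i,4],'x',np.percentile(P[:,0],[2,98]).round(3),'y',np.percentile(P[:,1],[2,98]).round(3),'z',P[:,2].max().round(3))
E
```

```text
[448. 107.] 2232 x [0.345 0.452] y [-0.859 -0.551] z 0.177
[294. 102.] 3223 x [0.766 0.945] y [-0.634 -0.399] z 0.089
[534.  97.] 196 x [0.142 0.199] y [-0.665 -0.533] z 0.3
[164. 218.] 6817 x [0.876 0.955] y [-0.24   0.352] z 0.073
[373. 181.] 647 x [0.473 0.53 ] y [-0.371 -0.258] z 0.055
[280. 178.] 195 x [0.71  0.765] y [-0.24  -0.184] z 0.029
[422. 198.] 165 x [0.321 0.378] y [-0.392 -0.28 ] z 0.032
[300. 269.] 5150 x [0.419 0.644] y [0.011 0.136] z 0.115
[211. 239.] 620 x [0.75  0.802] y [0.064 0.116] z 0.068
[402. 233.] 202 x [0.338 0.385] y [-0.186 -0.145] z 0.029
[532. 325.] 12176 x [-0.108  0.108] y [-0.08   0.111] z 0.3
[169. 310.] 702 x [0.687 0.815] y [0.252 0.345] z 0.021
[178. 374.] 1267 x [0.603 0.678] y [0.345 0.527] z 0.027
[388. 387.] 4627 x [0.148 0.321] y [0.149 0.349] z 0.03
[271. 390.] 3132 x [0.386 0.496] y [0.31  0.437] z 0.051
[307. 462.] 367 x [0.281 0.295] y [0.482 0.548] z 0.18
```

Emit:
{"name": "drive_tool", "arguments": {
  "rows": [
    [[0,0,6.25],[1,4.5,0],0],
    [[0,0,6.25],[1,4.5,0],0],
    [[0,0,6.25],[1,4.5,0],0],
    [[0,0,6.25],[1,4.5,0],0],
    [[0,0,6.25],[3.5,0.9,0],0],
    [[0,0,6.25],[3.5,0.9,0],0],
    [[0,0,6.25],[3.5,0.9,0],0],
    [[0,0,6.25],[3.5,0.9,-1],0],
    [[0,0,6.25],[3.5,0.9,-1],0],
    [[0,0,6.25],[3.5,0.9,-1],0],
    [[0,0,6.25],[3.5,0.9,-1],0],
    [[0,0,6.25],[3.5,0.9,-1],0]
  ]
}}

```text
time_s: 1.35
ee_pos: [0.4988, -0.3727, 0.1719]
orientation: [1.195, 1.219, -1.195]
contact_force: [-0.1, -0.8, -0.8]
opening: 0.087
```

Emit:
{"name": "drive_tool", "arguments": {
  "rows": [
    [[0,0,0],[0,0,0],0],
    [[0,0,0],[0,0,0],0]
  ]
}}

```text
time_s: 1.55
ee_pos: [0.4979, -0.3725, 0.1716]
orientation: [1.198, 1.219, -1.198]
contact_force: [-0.6, -1.3, -0.3]
opening: 0.0871
```

```bash
cat > w.py <<'E'
import sys
from h import *
from scipy.spatial.transform import Rotation as R
o=arm.observe(); print(o['time_s'],o['ee_pos'].round(4),o['joint_pos'].round(2),R.from_rotvec(o['orientation']).as_matrix().round(3).tolist())
c=grab('wrist'); cv2.imwrite(f'pics/{sys.argv[1]}.png',c['p'][...,::-1])
E
python3 w.py w1
```

```text
1.55 [ 0.4979 -0.3725  0.1716] [ 0.84  0.33 -0.33  1.59  0.11  1.24  0.5 ] [[-0.001, 1.0, 0.016], [0.001, 0.016, -1.0], [-1.0, -0.001, -0.001]]
```

View pics/w1.png

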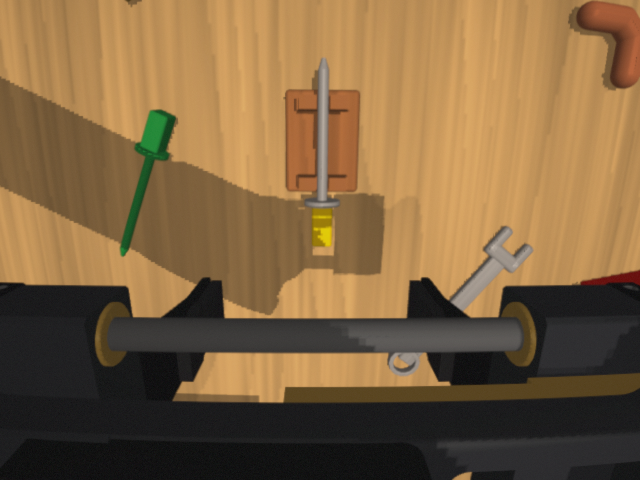

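The wrist view shows the pin's tip at (323,60), its flange at (322,203), and the yellow block from about (311–333, 208) to row 250.

```bash
python3 - <<'E'
from h import *
c=load('wrist');W=cloud(c);hsv=cv2.cvtColor(c['p'],cv2.COLOR_RGB2HSV)
P=plane(c,[(323.3,60),(322.2,203)],.04);print(P,'yaw',np.degrees(-np.arctan2(P[0,0]-P[1,0],P[0,1]-P[1,1])))
# shaft axis by fit
m=(W[...,2]>.038)&(hsv[...,1]<70);m[:65]=0;m[195:]=0;m[:,:300]=0;m[:,345:]=0
v,u=np.nonzero(m);cs=np.array([(u[v==k].mean(),k) for k in np.unique(v) if (v==k).sum()>4]);Q=plane(c,cs,.042);f=np.polyfit(Q[:,1],Q[:,0],1);print(f,np.degrees(-np.arctan(f[0])),np.polyval(f,-.37),np.std(Q[:,0]-np.polyval(f,Q[:,1])))
y=cv2.inRange(hsv,(22,150,60),(34,255,255));y[260:]=0;y=y.astype(bool);y[:200]=0
print(W[y&(W[...,2]>.045)].mean(0),np.percentile(W[y&(W[...,2]>.045)],[3,97],axis=0))
E
```

```text
[[ 0.50126098 -0.24449603  0.04      ]
 [ 0.50256473 -0.349415    0.04      ]] yaw 0.7119336947922537
[-0.01027296  0.49863744] 0.5885762635796755 0.5024384335427647 0.00015340488529964555
[ 0.50217779 -0.36609184  0.05076761] [[ 0.49488548 -0.38037124  0.04764867]
 [ 0.50947156 -0.35243461  0.05062489]]
```

Emit:
{"name": "drive_tool", "arguments": {
  "rows": [
    [[0,0,-0.3],[0.45,0.2,-3],0],
    [[0,0,0],[0,0,-4],0],
    [[0,0,0],[0,0,-3.5],0],
    [[0,0,0],[0,0,-2.5],0],
    [[0,0,0],[0,0,-1.5],0],
    [[0,0,0],[0,0,-0.5],0],
    [[0,0,0],[0,0,0],0]
  ]
}}

```text
time_s: 2.3
ee_pos: [0.5019, -0.3718, 0.023]
orientation: [1.202, 1.213, -1.203]
contact_force: [0.7, 0.4, 0.2]
opening: 0.0875
```

Emit:
{"name": "drive_tool", "arguments": {
  "rows": [
    [[0,0,0],[0,0,0],1],
    [[0,0,0],[0,0,0],1],
    [[0,0,0],[0,0,0],1],
    [[0,0,0],[0,0,0],1],
    [[0,0,0],[0,0,0],1],
    [[0,0,0],[0,0,0],1],
    [[0,0,0],[0,0,0],1],
    [[0,0,0],[0,0,0],1]
  ],
  "force": 35
}}

```text
time_s: 3.1
ee_pos: [0.5021, -0.3712, 0.0225]
orientation: [1.202, 1.214, -1.202]
contact_force: [0.1, 0.2, -0.9]
opening: 0.0312
```

Emit:
{"name": "drive_tool", "arguments": {
  "rows": [
    [[0,0,0],[0,0,0],1],
    [[0,0,0],[0,0,0],1],
    [[0,0,0],[0,0,0],1],
    [[0,0,0],[0,0,0],1],
    [[0,0,0],[0,0,0],1]
  ]
}}

```text
time_s: 3.6
ee_pos: [0.5021, -0.3712, 0.0225]
orientation: [1.202, 1.214, -1.202]
contact_force: [0.0, 0.5, -0.6]
opening: 0.0159
```

Emit:
{"name": "drive_tool", "arguments": {
  "rows": [
    [[0,0,0],[0,0,1],1],
    [[0,0,0],[0,0,2],1],
    [[0,0,0],[0,0,2.5],1],
    [[0,0,0],[0,0,2.5],1],
    [[0,0,0],[0,0,2],1],
    [[0,0,0],[0,0,0],1]
  ]
}}

```text
time_s: 4.2
ee_pos: [0.5037, -0.3722, 0.1265]
orientation: [1.202, 1.208, -1.2]
contact_force: [0.4, -1.2, -1.5]
opening: 0.0158
```

Emit:
{"name": "drive_tool", "arguments": {
  "rows": [
    [[0,0,-0.5],[2,3,0],1],
    [[0,0,-0.5],[2.4,3.4,0],1],
    [[0,0,-0.5],[2.4,3.4,0],1],
    [[0,0,-0.5],[2.4,3.4,0],1],
    [[0,0,-0.5],[2.4,3.4,0],1],
    [[0,0,0],[2.1,3.4,0],1],
    [[0,0,0],[0,0,0],1],
    [[0,0,0],[0,0,0],1],
    [[0,0,0],[0,0,0],1]
  ]
}}

```text
time_s: 5.1
ee_pos: [0.6383, -0.1725, 0.1218]
orientation: [1.234, 1.193, -1.236]
contact_force: [-0.6, -0.7, -0.9]
opening: 0.0155
```

```bash
python3 w.py w2
```

```text
5.1 [ 0.6383 -0.1725  0.1218] [ 0.5   0.45 -0.4   1.54  0.19  1.19  0.03] [[-0.001, 0.999, -0.035], [-0.001, -0.035, -0.999], [-1.0, -0.001, 0.001]]
```

View pics/w2.png

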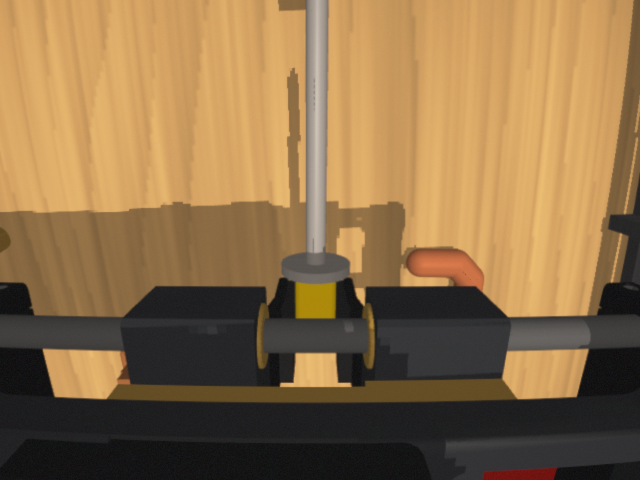

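The wrist view shows the pin held straight, with the shaft along column ~316 from row 255 up to the top edge. The tip and hinge are out of view. I'll go sideways and up to look at the hinge without the pin covering it.

Emit:
{"name": "drive_tool", "arguments": {
  "rows": [
    [[0,0,0],[-1,0.5,3],1],
    [[0,0,0],[-1.5,2.5,1],1],
    [[0,0,0],[-1.5,3,0],1],
    [[0,0,0],[-1,3,0],1],
    [[0,0,0],[-0.5,3,0],1],
    [[0,0,0],[0,3,0],1],
    [[0,0,0],[0,0,0],1],
    [[0,0,0],[0,0,0],1],
    [[0,0,0],[0,0,0],1]
  ]
}}

```text
time_s: 6.05
ee_pos: [0.584, -0.0233, 0.1624]
orientation: [1.235, 1.191, -1.237]
contact_force: [-0.2, -0.7, -1.5]
opening: 0.0157
```

```bash
cp wrist.npz wrist2.npz; python3 w.py w3
```

```text
6.05 [ 0.584  -0.0233  0.1624] [ 0.38  0.28 -0.49  1.69  0.14  1.21 -0.18] [[-0.0, 0.999, -0.036], [-0.001, -0.036, -0.999], [-1.0, -0.0, 0.001]]
```

View pics/w3.png

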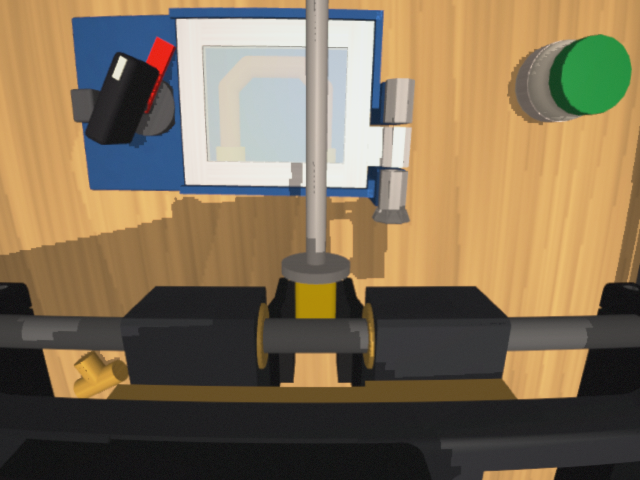

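The view shows the hinge at columns 378–413, rows 78–222, with the flared mouth at the bottom (390,215), the lid shut, and the pin shaft at column 316. I'll fit cylinders to the knuckles (r 9) and the shaft (r 4) in the same depth picture.

```bash
cat > cyl.py <<'E'
from h import *
from scipy.optimize import least_squares
def fit(P,r,ym,z0):
    f=lambda q:np.hypot(P[:,0]-q[0]-q[1]*(P[:,1]-ym), (P[:,2]-q[2]-q[3]*(P[:,1]-ym)))-r
    # perpendicular slopes tiny
    q=least_squares(f,[np.median(P[:,0]),0,z0,0],loss='soft_l1',f_scale=.001).x
    return q,np.median(abs(f(q)))
E
python3 - <<'E'
from cyl import *
c=load('wrist');W=cloud(c);p=c['p'].astype(int);sat=p.max(2)-p.min(2)
v,u=np.mgrid[:480,:640]
for nm,box in(('all',(378,415,78,205)),('low',(378,415,170,203)),('far',(378,415,80,120))):
    m=(u>box[0])&(u<box[1])&(v>box[2])&(v<box[3])&(W[...,2]>.061)&(W[...,2]<.075)&(sat<45)&(W[...,0]>.628)
    P=W[m];print(nm,len(P),fit(P,.009,0.04,.062),P[:,2].max(),P.min(0),P.max(0))
for a,b in((60,250),(0,130),(130,250)):
    m=(u>300)&(u<334)&(v>=a)&(v<b)&(W[...,2]>.15)
    P=W[m];print('shaft',len(P),fit(P,.004,0.04,.18),P.min(0),P.max(0))
# mouth
m=(u>370)&(u<415)&(v>205)&(v<228)&(W[...,2]>.055);P=W[m];print('mouth',P.min(0),P.max(0),np.percentile(P[:,1],[2,5]))
# flange
m=(u>280)&(u<352)&(v>250)&(v<285)&(W[...,2]>.165);P=W[m];print('flange',P.min(0),P.max(0),P.mean(0))
# lid white rect by mask
lidm=((W[...,2]>.057)&(W[...,2]<.068)&(sat<40)&(p.min(2)>120)&(u<385)&(u>165)&(v<200)).astype(np.uint8)
print('lid',cv2.minAreaRect(np.float32(W[lidm>0][:,:2]*1000)),np.median(W[lidm>0][:,2]))
bl=cv2.inRange(cv2.cvtColor(c['p'],cv2.COLOR_RGB2HSV),(100,100,30),(130,255,255))>0
L=W[bl&(v<200)&(abs(W[...,2]-.05)<.006)&(u<190)];print('ledge',np.median(L[:,2]),cv2.minAreaRect(np.float32(L[:,:2]*1000)),len(L))
E
```

```text
all 3254 (array([ 0.64037011,  0.0592372 ,  0.06181401, -0.0020632 ]), np.float64(0.00041366429906950115)) 0.07272119422509771 [0.62938168 0.00254677 0.06100544] [0.65178849 0.08494523 0.07272119]
low 834 (array([ 0.63964494,  0.02767966,  0.06184768, -0.00104584]), np.float64(0.0004142818461735061)) 0.0723532485006374 [0.62964027 0.00398567 0.06108372] [0.64843169 0.02602933 0.07235325]
far 1087 (array([ 0.64049168,  0.05831763,  0.06182661, -0.00247182]), np.float64(0.0004208693490910815)) 0.07272119422509771 [0.62997011 0.05938204 0.06106491] [0.65178849 0.08417182 0.07272119]
shaft 4058 (array([5.86394098e-01, 4.14234200e-02, 1.79246271e-01, 7.78433260e-05]), np.float64(0.0003217672813990704)) [0.58112728 0.00687995 0.17803457] [0.59198839 0.07742576 0.32404651]
shaft 2874 (array([ 0.58641175,  0.04005526,  0.17930458, -0.00263229]), np.float64(0.0003449405315945316)) [0.58315209 0.05099711 0.17879343] [0.59217777 0.09660654 0.32404651]
shaft 2509 (array([0.58641846, 0.04286006, 0.17929251, 0.003551  ]), np.float64(0.0003125485032983745)) [0.58112728 0.00687995 0.17803457] [0.59093285 0.05304897 0.32404651]
mouth [ 0.58653732 -0.00953606  0.05607114] [0.650207   0.05099711 0.32404651] [-0.00904673 -0.00831174]
flange [ 0.56870307 -0.01416343  0.16501769] [0.60030475 0.05099711 0.32404651] [0.58480307 0.00066657 0.18501144]
lid ((564.10791015625, 71.05204772949219), (120.83248138427734, 143.47813415527344), 86.72838592529297) 0.06151374114424479
ledge 0.049516142280873116 ((455.871337890625, 77.4090576171875), (118.636474609375, 74.4240951538086), 87.5366439819336) 9204
```

```bash
python3 - <<'E'
from cyl import *
c=load('wrist');W=cloud(c);p=c['p'].astype(int);sat=p.max(2)-p.min(2)
hsv=cv2.cvtColor(c['p'],cv2.COLOR_RGB2HSV);bl=cv2.inRange(hsv,(100,100,30),(130,255,255))>0
def line(pts,z,ax):
    P=plane(c,pts,z);i,j=(0,1) if ax=='x' else (1,0)
    f=np.polyfit(P[:,i],P[:,j],1)
    for _ in range(3):
        r=P[:,j]-np.polyval(f,P[:,i]);k=abs(r)<max(.0008,1.5*np.std(r));P=P[k];f=np.polyfit(P[:,i],P[:,j],1)
    return f,len(P),P.mean(0)
# ledge left edge, rows 40-180
pts=[(np.nonzero(bl[r,60:180])[0][0]+59.5,r) for r in range(30,180) if not 85<r<130]
print('x=-139 edge slope dx/dy',line(pts,.05,'y'))
pts=[(q,np.nonzero(bl[150:210,q])[0][-1]+150.5) for q in range(95,172)]
print('y=-60 ledge edge slope dy/dx',line(pts,.05,'x'))
pts=[(q,np.nonzero(bl[0:60,q])[0][0]-.5) for q in range(80,112)]
print('y=+60 ledge',line(pts,.05,'x'))
pts=[(q,np.nonzero(bl[180:210,q])[0][-1]+180.5) for q in range(190,290)]
print('y=-60 wall?',line(pts,.062,'x'))
pts=[(q,np.nonzero(bl[0:30,q])[0][0]-.5) for q in list(range(190,300))+list(range(340,370))]
print('y=+60 wall',line(pts,.062,'x'))
E
```

```text
x=-139 edge slope dx/dy (array([0.05514553, 0.41594098]), 106, array([0.42038274, 0.08054604, 0.05      ]))
y=-60 ledge edge slope dy/dx (array([-0.06235197,  0.04655631]), 77, array([0.44998834, 0.01849865, 0.05      ]))
y=+60 ledge (array([-0.05622815,  0.16162724]), 32, array([0.44057095, 0.13685475, 0.05      ]))
y=-60 wall? (array([-0.05626816,  0.04338494]), 100, array([0.5318178 , 0.01346053, 0.062     ]))
y=+60 wall (array([-0.05618108,  0.16233978]), 140, array([0.55948752, 0.13090717, 0.062     ]))
```

```bash
python3 - <<'E'
from cyl import *
c=load('wrist');p=c['p'].astype(int);sat=p.max(2)-p.min(2)
for r in (84,90,96,102,108,114,176,182,188,194,200): 
    k=np.nonzero(sat[r,370:425]<40)[0]+370
    l,rr=k[0]-.5,k[-1]+.5
    o,d=rays(c,[(l,r),(rr,r)])
    # xz-plane: angles of tangent rays -> bisector hits z=.062
    a=np.arctan2(d[:,0],-d[:,2]); b=a.mean(); h=o[2]-.062
    x=o[0]+h*np.tan(b); y=plane(c,[((l+rr)/2,r)],.062)[0,1]
    R=np.hypot(h,x-o[0])*np.sin((a[1]-a[0])/2)
    print(r,l,rr,'x',x.round(4),'y',y.round(4),'R',R.round(4),'x@.04',(x-.0562*(y-.04)).round(4))
W=cloud(c)
for r in (210,214,218): 
    k=np.nonzero(sat[r,360:425]<40)[0]+360; print(r,k[0],k[-1],W[r,380:405:6].round(4).tolist())
E
```

```text
84 369.5 413.5 x 0.6375 y 0.0822 R 0.0142 x@.04 0.6351
90 369.5 413.5 x 0.6375 y 0.0784 R 0.0143 x@.04 0.6354
96 369.5 412.5 x 0.6372 y 0.0746 R 0.014 x@.04 0.6353
102 369.5 412.5 x 0.6373 y 0.0708 R 0.014 x@.04 0.6355
108 369.5 412.5 x 0.6373 y 0.067 R 0.0141 x@.04 0.6358
114 369.5 411.5 x 0.637 y 0.0632 R 0.0138 x@.04 0.6357
176 369.5 406.5 x 0.6357 y 0.022 R 0.0126 x@.04 0.6367
182 378.5 406.5 x 0.6389 y 0.0177 R 0.0096 x@.04 0.6402
188 378.5 405.5 x 0.6387 y 0.0135 R 0.0093 x@.04 0.6401
194 377.5 405.5 x 0.6384 y 0.0093 R 0.0097 x@.04 0.6401
200 369.5 404.5 x 0.6352 y 0.0052 R 0.0122 x@.04 0.6372
210 375 405 [[0.6297, -0.001, 0.0662], [0.6331, -0.0003, 0.0704], [0.6372, -0.0004, 0.0706], [0.6417, -0.0008, 0.0689], [0.6466, -0.0016, 0.0659]]
214 373 407 [[0.6295, -0.0036, 0.0674], [0.6331, -0.0029, 0.0709], [0.6371, -0.0029, 0.0717], [0.641, -0.0029, 0.0725], [0.6465, -0.0043, 0.0667]]
218 373 408 [[0.6293, -0.0061, 0.0688], [0.6327, -0.0052, 0.0733], [0.6368, -0.0053, 0.0734], [0.6408, -0.0054, 0.074], [0.646, -0.0066, 0.0691]]
```

Emit:
{"name": "drive_tool", "arguments": {
  "rows": [
    [[0,0,0],[0.5,-2,0],1],
    [[0,0,-0.4],[0.8,-3.3,0],1],
    [[0,0,-0.45],[0.8,-3.3,0],1],
    [[0,0,0],[0.8,-3.3,0],1],
    [[0,0,0],[0.8,-1,-1],1],
    [[0,0,0],[0.8,0,-3],1],
    [[0,0,0],[0,0,-3.5],1],
    [[0,0,0],[0,0,-3],1],
    [[0,0,0],[0,0,-1.2],1],
    [[0,0,0],[0,0,0],1],
    [[0,0,0],[0,0,0],1],
    [[0,0,0],[0,0,0],1]
  ]
}}

```text
time_s: 7.3
ee_pos: [0.6304, -0.1505, 0.0476]
orientation: [1.246, 1.183, -1.243]
contact_force: [0.9, -1.1, -0.2]
opening: 0.0159
```

```bash
python3 - <<'E'
from cyl import *
from scipy.spatial.transform import Rotation as R
o=arm.observe();M=R.from_rotvec(o['orientation']).as_matrix();print(o['time_s'],o['ee_pos'].round(4),M.round(4).tolist(),o['contact_force'],o['wrist_torque'])
s=grab('scene');t=grab('side');W=cloud(s)
ims=[]
for c in(s,t):
    q=proj(c,[.637,-.03,.06])[0].astype(int);x,y=q-[50,40];ims.append(cv2.resize(c['p'][y:y+80,x:x+100],(400,320),interpolation=cv2.INTER_CUBIC));print(x,y)
cv2.imwrite('pics/pre.png',np.hstack(ims)[...,::-1])
E
```

```text
7.3 [ 0.6304 -0.1505  0.0476] [[0.0029, 0.9988, -0.049], [-0.0006, -0.049, -0.9988], [-1.0, 0.0029, 0.0005]] [ 0.87412226 -1.12275239 -0.209567  ] [-0.03522393 -0.10535954  0.0115051 ]
219 222
232 180
```

View pics/pre.png

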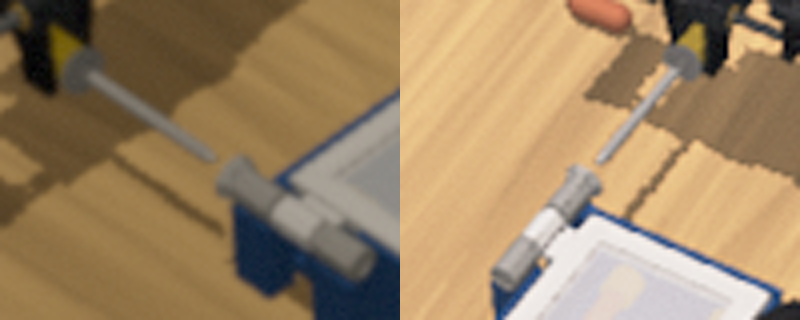

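Both views show the tip lined up just short of the mouth. I'll correct z by −2.5 mm and x by −0.7 mm, then insert in steps.

Emit:
{"name": "drive_tool", "arguments": {
  "rows": [
    [[0,0,-0.1],[-0.07,0,-0.25],1],
    [[0,0,0],[0,0,0],1],
    [[0,0,0],[0.06,1,0],1],
    [[0,0,0],[0.06,1,0],1],
    [[0,0,0],[0.05,1,0],1],
    [[0,0,0],[0.03,0.5,0],1],
    [[0,0,0],[0,0,0],1]
  ]
}}

```text
time_s: 8.1
ee_pos: [0.6307, -0.1134, 0.0432]
orientation: [1.245, 1.186, -1.244]
contact_force: [0.3, 0.2, 0.2]
opening: 0.016
```

Emit:
{"name": "drive_tool", "arguments": {
  "rows": [
    [[0,0,0],[0.1,0,0.17],1],
    [[0,0,0],[0,0,0],1],
    [[0,0,0],[0.06,1,0],1],
    [[0,0,0],[0.06,1,0],1],
    [[0,0,0],[0.05,1,0],1],
    [[0,0,0],[0,0,0],1]
  ]
}}

```text
time_s: 8.7
ee_pos: [0.6333, -0.0821, 0.0448]
orientation: [1.245, 1.187, -1.243]
contact_force: [0.1, 0.3, -0.8]
opening: 0.0156
```

Emit:
{"name": "drive_tool", "arguments": {
  "rows": [
    [[0,0,0],[0.08,1,0],1],
    [[0,0,0],[0.06,1,0],1],
    [[0,0,0],[0.06,1,0],1],
    [[0,0,0],[0.06,1,0],1],
    [[0,0,0],[0,0,0],1]
  ]
}}

```text
time_s: 9.2
ee_pos: [0.6358, -0.0426, 0.0448]
orientation: [1.245, 1.187, -1.244]
contact_force: [-0.2, 0.0, -0.6]
opening: 0.0157
```

Emit:
{"name": "drive_tool", "arguments": {
  "rows": [
    [[0,0,0],[0.04,0.6,0],1],
    [[0,0,0],[0.02,0.3,0],1],
    [[0,0,0],[0.01,0.2,0],1],
    [[0,0,0],[0,0.1,0],1],
    [[0,0,0],[0,0,0],1]
  ]
}}

```text
time_s: 9.7
ee_pos: [0.6364, -0.0344, 0.0447]
orientation: [1.246, 1.184, -1.248]
contact_force: [-0.4, -2.6, -0.3]
opening: 0.0158
```

Emit:
{"name": "drive_tool", "arguments": {
  "rows": [
    [[0,0,0],[0.01,0.2,0],1],
    [[0,0,0],[0.01,0.1,0],1],
    [[0,0,0],[0,0,0],1],
    [[0,0,0],[0,0,0],1]
  ]
}}

```text
time_s: 10.1
ee_pos: [0.6363, -0.0343, 0.0447]
orientation: [1.245, 1.181, -1.251]
contact_force: [-1.2, -11.2, -0.2]
opening: 0.0156
```

```bash
python3 - <<'E'
from cyl import *
o=arm.observe();print(o['time_s'],o['ee_pos'].round(4),o['contact_force'],o['wrist_torque'])
s=grab('scene');t=grab('side')
ims=[]
for c in(s,t):
    q=proj(c,[.637,0.01,.06])[0].astype(int);x,y=q-[40,32];ims.append(cv2.resize(c['p'][y:y+64,x:x+80],(400,320),interpolation=cv2.INTER_CUBIC));print(x,y)
cv2.imwrite('pics/home.png',np.hstack(ims)[...,::-1])
E
```

```text
10.1 [ 0.6363 -0.0343  0.0447] [ -1.24832634 -11.15092893  -0.17478563] [-2.31438058  0.20473676  0.09505769]
243 238
234 198
```

View pics/home.png

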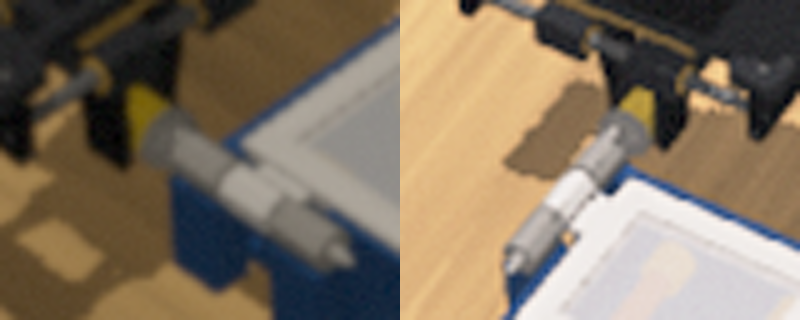

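The flange sits against the mouth, the tip shows past the far knuckle, and there is an 11 N seating force. I'll unload and release.

Emit:
{"name": "drive_tool", "arguments": {
  "rows": [
    [[0,0,0],[-0.02,-0.35,0],1],
    [[0,0,0],[0,0,0],1],
    [[0,0,0],[0,0,0],0.55],
    [[0,0,0],[0,0,0],0.55],
    [[0,0,0],[0,0,0],0.55],
    [[0,0,0],[0,0,0],0.55],
    [[0,0,0],[0,0,0],0.55],
    [[0,0,0],[0,0,0],0.55]
  ]
}}

```text
time_s: 11.0
ee_pos: [0.6364, -0.0336, 0.0448]
orientation: [1.246, 1.185, -1.246]
contact_force: [0.5, -0.6, -0.1]
opening: 0.0391
```

Emit:
{"name": "drive_tool", "arguments": {
  "rows": [
    [[0,0,0],[0,-0.5,2],0.55],
    [[0,0,0],[0,-0.5,4],0.55],
    [[0,0,0],[0,0,4],0.55],
    [[0,0,0],[0,0,4],0.55],
    [[0,0,0],[0,0,0],0.55],
    [[0,0,0],[0,0,0],0.55]
  ]
}}

```text
time_s: 11.6
ee_pos: [0.637, -0.0437, 0.1858]
orientation: [1.247, 1.183, -1.245]
contact_force: [-0.8, 0.0, -0.5]
opening: 0.0389
```

```bash
python3 w.py w4
```

```text
11.6 [ 0.637  -0.0437  0.1858] [ 0.35  0.37 -0.45  1.53  0.16  1.28 -0.17] [[0.002, 0.999, -0.051], [-0.0, -0.051, -0.999], [-1.0, 0.002, 0.0]]
```

View pics/w4.png

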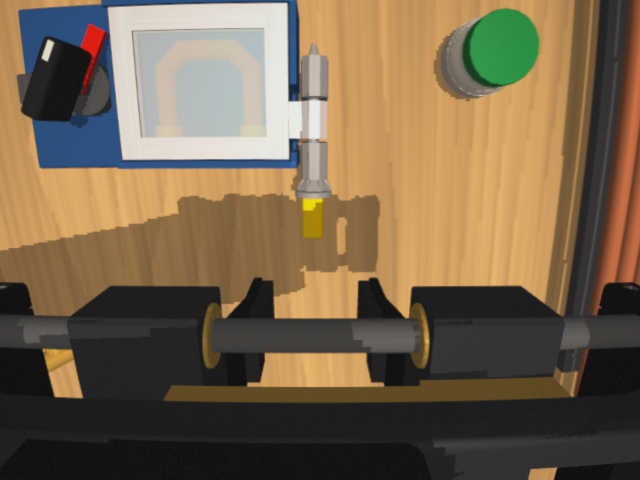

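The pin is home: yellow block at (313,218), flange at the mouth, tip out at (314,48), lid in place. Next I'll measure the knob.

```bash
python3 - <<'E'
from cyl import *
for n in('wrist','scene','side'):
    c=load(n);W=cloud(c);p=c['p'].astype(int)
    near=np.hypot(W[...,0]-.473,W[...,1]-.0763)<.07
    m=near&(W[...,2]>.103)&(W[...,2]<.114);P=W[m]
    if len(P)>10:
        (cx,cy),(w,h),a=cv2.minAreaRect(np.float32(P[:,:2]*1000))
        print(n,len(P),P.mean(0).round(4),(cx,cy),(w,h),a,'z',P[:,2].max(),'PCA',np.degrees(np.arctan2(*np.linalg.svd(P[:,:2]-P[:,:2].mean(0),full_matrices=False)[2][0][::-1])))
    m=near&(W[...,2]>.055)&(W[...,2]<.1)&(W[...,0]<.452)&(c['d']>0);Q=W[m]
    if len(Q): print('  back bits',len(Q),np.percentile(Q,[5,50,95],axis=0).round(3).tolist())
    r=near&(p[...,0]>150)&(p[...,1]<60)&(p[...,2]<60);Q=W[r]
    if len(Q): print('  tongue',len(Q),Q.mean(0),np.percentile(Q,[2,98],axis=0).round(3).tolist())
E
```

```text
wrist 2073 [0.4748 0.0762 0.1077] (473.1105651855469, 75.98445129394531) (52.14466857910156, 15.263221740722656) 60.0306282043457 z 0.11135698396867383 PCA -120.68824618012482
  back bits 267 [[0.422, 0.072, 0.062], [0.427, 0.082, 0.064], [0.433, 0.089, 0.065]]
  tongue 462 [0.48966588 0.10396606 0.07010681] [[0.482, 0.085, 0.069], [0.498, 0.113, 0.072]]
scene 125 [0.4751 0.0782 0.1083] (472.9470520019531, 76.04013061523438) (53.14192199707031, 14.422624588012695) 59.42409133911133 z 0.11177605286328951 PCA 60.11049797269721
  back bits 72 [[0.424, 0.071, 0.056], [0.433, 0.081, 0.063], [0.444, 0.09, 0.066]]
  tongue 23 [0.4899363  0.10472817 0.07127149] [[0.484, 0.098, 0.067], [0.496, 0.112, 0.073]]
side 139 [0.4721 0.0769 0.1089] (472.58001708984375, 75.88557434082031) (51.497406005859375, 16.953067779541016) 60.824440002441406 z 0.11396928399568296 PCA 58.88618556508361
  back bits 105 [[0.422, 0.051, 0.055], [0.431, 0.08, 0.062], [0.448, 0.097, 0.067]]
  tongue 16 [0.48483657 0.09871713 0.06655599] [[0.473, 0.089, 0.048], [0.495, 0.114, 0.077]]
```

Emit:
{"name": "drive_tool", "arguments": {
  "rows": [
    [[0,0,-4.5],[-2.5,2,0],0.45],
    [[0,0,-4.5],[-3,2.2,0],0.45],
    [[0,0,-4.5],[-3,2.2,0],0.45],
    [[0,0,-4.5],[-3,2.2,0],0.45],
    [[0,0,-4.5],[-3,2.2,0],0.45],
    [[0,0,-4.6],[-1.9,1.2,0],0.45],
    [[0,0,0],[0,0,0],0.45],
    [[0,0,0],[0,0,0],0.45]
  ]
}}

```text
time_s: 12.45
ee_pos: [0.472, 0.0759, 0.1839]
orientation: [1.581, 0.915, -1.584]
contact_force: [1.3, -0.8, 0.2]
opening: 0.0474
```

```bash
python3 - <<'E'
from h import *
from scipy.spatial.transform import Rotation as R
o=arm.observe();M=R.from_rotvec(o['orientation']).as_matrix();print(o['ee_pos'].round(4),o['joint_pos'].round(2),M[:,0].round(3),np.degrees(np.arctan2(M[1,1],M[0,1])),o['opening'])
E
```

```text
[0.472  0.0759 0.1839] [ 0.25  0.04 -0.51  1.9   0.02  1.21 -0.79] [-0.001 -0.001 -1.   ] -29.909038806994268 0.047379866206689575
```

Emit:
{"name": "drive_tool", "arguments": {
  "rows": [
    [[0,0,0],[0.08,0,-3],0.45],
    [[0,0,0],[0,0,-3.5],0.45],
    [[0,0,0],[0,0,-2.5],0.45],
    [[0,0,0],[0,0,-1.2],0.45],
    [[0,0,0],[0,0,0],0.45],
    [[0,0,0],[0,0,0],0.45]
  ]
}}

```text
time_s: 13.05
ee_pos: [0.4739, 0.0762, 0.0833]
orientation: [1.584, 0.914, -1.583]
contact_force: [-0.3, 0.6, 0.6]
opening: 0.0478
```

Emit:
{"name": "drive_tool", "arguments": {
  "rows": [
    [[0,0,0],[0,0,0],1],
    [[0,0,0],[0,0,0],1],
    [[0,0,0],[0,0,0],1],
    [[0,0,0],[0,0,0],1],
    [[0,0,0],[0,0,0],1],
    [[0,0,0],[0,0,0],1],
    [[0,0,0],[0,0,0],1]
  ],
  "force": 30
}}

```text
time_s: 13.75
ee_pos: [0.473, 0.0764, 0.0829]
orientation: [1.583, 0.915, -1.584]
contact_force: [-2.6, 0.5, 5.9]
opening: 0.014
```

Gripped at 14 mm. Now I'll turn clockwise, about 62° in all.

Emit:
{"name": "drive_tool", "arguments": {
  "rows": [
    [[0,0,-5],[0,0,0],1],
    [[0,0,-6],[0,0,0],1],
    [[0,0,-6],[0,0,0],1],
    [[0,0,-6],[0,0,0],1],
    [[0,0,-6],[0,0,0],1],
    [[0,0,0],[0,0,0],1]
  ]
}}

```text
time_s: 14.35
ee_pos: [0.4732, 0.0762, 0.0829]
orientation: [1.917, 0.53, -1.917]
contact_force: [-2.8, 0.4, 6.3]
opening: 0.0139
```

Emit:
{"name": "drive_tool", "arguments": {
  "rows": [
    [[0,0,-6],[0,0,0],1],
    [[0,0,-6],[0,0,0],1],
    [[0,0,-6],[0,0,0],1],
    [[0,0,-6],[0,0,0],1],
    [[0,0,-6],[0,0,0],1],
    [[0,0,-4],[0,0,0],1],
    [[0,0,0],[0,0,0],1],
    [[0,0,0],[0,0,0],1],
    [[0,0,0],[0,0,0],1],
    [[0,0,0],[0,0,0],1],
    [[0,0,0],[0,0,0],1]
  ]
}}

```text
time_s: 15.45
ee_pos: [0.4732, 0.076, 0.0829]
orientation: [-2.197, 0.055, 2.197]
contact_force: [-2.8, -1.6, 4.8]
opening: 0.0141
```

```bash
python3 - <<'E'
from h import *
from scipy.spatial.transform import Rotation as R
o=arm.observe();M=R.from_rotvec(o['orientation']).as_matrix();print(o['ee_pos'].round(4),o['joint_pos'].round(2),M[:,0].round(3),np.degrees(np.arctan2(M[1,1],M[0,1])),o['wrist_torque'],o['contact_force'])
E
```

```text
[0.4732 0.076  0.0829] [ 0.14  0.14 -0.42  2.02  0.07  1.   -1.93] [-0. -0. -1.] -92.82598494347998 [-0.28605597  0.70899938 -0.03914007] [-2.77712343 -1.60371371  4.81028776]
```

Emit:
{"name": "drive_tool", "arguments": {
  "rows": [
    [[0,0,0],[0,0,0],0.5],
    [[0,0,0],[0,0,0],0.5],
    [[0,0,0],[0,0,0],0.5],
    [[0,0,0],[0,0,0],0.5],
    [[0,0,0],[0,0,0],0.5],
    [[0,0,0],[0,0,2],0.5],
    [[0,0,0],[0,0,4],0.5],
    [[0,0,0],[0,0,4],0.5],
    [[0,0,0],[0,0,4],0.5],
    [[0,0,0],[0,0,0],0.5],
    [[0,0,0],[0,0,0],0.5]
  ]
}}

```text
time_s: 16.55
ee_pos: [0.4737, 0.0763, 0.2234]
orientation: [-2.197, 0.057, 2.193]
contact_force: [-0.1, -0.9, -1.5]
opening: 0.0434
```

```bash
python3 - <<'E'
from cyl import *
o=arm.observe();print(o['time_s'],o['ee_pos'].round(4),o['contact_force'],o['opening'])
ims=[]
for n in('scene','side'):
    c=grab(n);W=cloud(c);p=c['p'].astype(int)
    near=np.hypot(W[...,0]-.473,W[...,1]-.0763)<.07
    P=W[near&(W[...,2]>.103)&(W[...,2]<.114)]
    if len(P)>10:
        (cx,cy),(w,h),a=cv2.minAreaRect(np.float32(P[:,:2]*1000));print(n,len(P),(cx,cy),(w,h),a)
    Q=W[near&(p[...,0]>120)&(p[...,1]<60)&(p[...,2]<60)]
    if len(Q): print(' tongue',len(Q),np.percentile(Q,[2,50,98],axis=0).round(3).tolist())
    x,y=proj(c,[.55,.06,.06])[0].astype(int)-[70,60];ims.append(cv2.resize(c['p'][y:y+120,x:x+140],(400,343),interpolation=cv2.INTER_CUBIC))
cv2.imwrite('pics/end.png',np.hstack(ims)[...,::-1])
E
```

```text
16.55 [0.4737 0.0763 0.2234] [-0.05340633 -0.88172458 -1.53053112] 0.043444448468237536
scene 130 (473.7695617675781, 76.55695343017578) (14.858348846435547, 56.45688247680664) 88.49669647216797
 tongue 33 [[0.496, 0.07, 0.069], [0.504, 0.075, 0.071], [0.516, 0.08, 0.073]]
side 135 (472.4596862792969, 76.26976013183594) (16.854755401611328, 52.14430236816406) 85.53157806396484
 tongue 32 [[0.48, 0.074, 0.066], [0.496, 0.081, 0.074], [0.512, 0.132, 0.575]]
```

View pics/end.png

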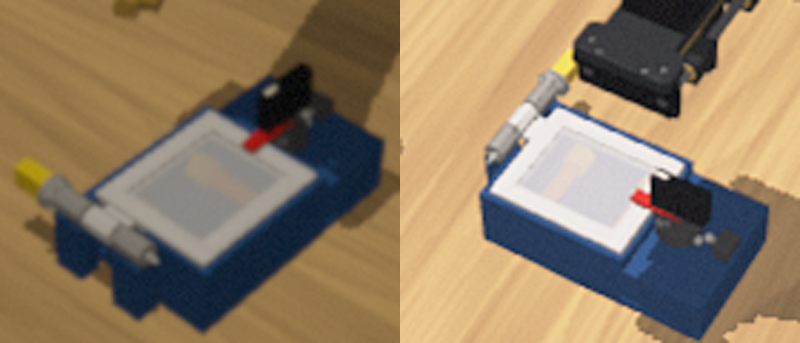

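The knob bar now lies at about −3° in the world, which puts the joint at about 1.29 rad. The red tongue is over the lid, the pin is home, the lid is flat, and nothing is being touched.

```bash
python3 -c "
from bench import arm
print(arm.finish_job())"
```

```text
the job is handed in; nothing more can be done
None
```

I put the hinge pin home and locked the latch, then handed the job in at about 17 s of the 58 s allowed. No verdict is reported back.

- **Pin:** I took the bare steel pin from its stand and slid it through all three knuckles. It seated with about 11 N against the mouth. The pictures after release show the flange at the mouth and the tip out past the far knuckle.
- **Latch:** I turned the knob about 63° clockwise and let go. In the last pictures the bar stands at about 1.29 rad by my estimate (1.26 to 1.32 from the two cameras), past the 1.12 needed. The red tongue lies over the lid.
- **Lid and surroundings:** The lid looks shut and in place by eye. I did not re-measure it, nor check the bystanders' positions at the end. The arm never came close to the bystanders. The gripper is open and clear, about 11 cm above the knob.

One check disagreed: the box's edge lines put the hinge axis about 2 mm further in x than the depth fit did. I used the depth fit, and the pin went in without side force.

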